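# Read the board label, then put the pen reader away upright

### The arm

A 6-joint arm with a two-finger parallel gripper is mounted at the origin on the work surface. World frame = base frame: x ahead of the robot, y to its left, z up, the work surface at z = 0. Lengths are in m, angles in rad, forces in N, time in s.
With the tool pointing down it reaches from about 0.35 to 0.875 m from the base axis. Payload 15.5 kg.
Tool frame: the origin (TCP) lies midway between the tips of the shut fingers; the grasp point (between the pads) lies 19 mm behind it (bot.pinch_z is the distance from the TCP to the grasp point, in m); z points along the fingers, y is the line along which they close (so a half turn about z gives the same grasp; the last joint's range is limited). The gripper opens to 85 mm and grips with 20 to 120 N. Pads are 22 mm wide; open, the fingers measure 114 mm over their backs; the gripper's body (76 mm by 85 mm) begins 54 mm behind the grasp point. The pads swing forward as they close: fully open they stand 13 mm farther back than shut.
Start: joints at [-1.409, 0.494, 1.345, -0, 1.302, -0.096], TCP at [0.159, -0.604, 0.2] pointing down, gripper open.
Joint ranges: [-2.91, 2.91], [-0.82, 2.16], [0.22, 2.67], [-1.22, 4.37], [0.12, 2.79], [-3.08, 3.08]. Speed limits (rad/s): [1.89, 1.89, 2.57, 3.01, 3.01, 3.01].

### API

Orientations are given as a unit quaternion [w, x, y, z].
In Python, from rig import bot, eoat, eyes, order, find_in, outline_of gives the robot as it stands. Calls block until the motion is done:
- bot.move_ptp(position, orientation): joint-space move of the TCP to a pose.
- bot.move_straight(position, orientation=None, v=0.15, threshold=None): straight line of the TCP; orientation=None keeps the orientation; v is the mean speed in m/s. With threshold (N) it stops when the force on the tool has changed by that much, and returns True; else False.
- bot.movej(angles): joint-space move.
- eoat.command_gripper(opening, grip_force=None): opening from 0.0 (shut) to 1.0 (fully open); grip_force is the grip in N (None keeps the last); returns when the fingers have stopped.
- bot.dwell(seconds).
- bot.solve_ik(position, orientation): joint angles nearest the present ones, or None.
- bot.observe(): the state.
- eyes.capture(name): name is "side" or "top"; returns the picture (400x640x3 uint8, red, green, blue); there is no depth.
- eyes.camera_model(name): a dict with "K" (3x3 intrinsics, pixels), "rvec" (rotation vector, rad) and "tvec" (3), from world to camera coordinates, as OpenCV has them. Camera axes: x right, y down, z forward; pixel columns grow to the right and rows downward; lengths in m; the calibration is good to about 2 mm. A picture is of the moment at which its call begins. camera_model takes no time and is no camera call.
A pose or a line that the arm cannot do raises bot.IKError and nothing moves.
- order.hand_in(): hands the job in; it is judged then, once.
Trained networks look in the newest picture that a camera, given by its name, has taken for a name from the list of things; names that differ only in an ending like _2 or _b are one class to them, and where a whole thing is asked for, a point or a joint stands for the part that bears it (a point fixed in the world has none). Each returns a list of dicts, best first, with "conf" (0 to 1); they miss things now and then, are a little off and sometimes report something else, mostly with a low value. They report only what shows in the picture. A call takes as long as a camera call.
- find_in(label, camera): "bbox" ([centre column, centre row, width, height] in pixels, round what is visible of it).
- outline_of(label, camera): "region" (400x640 bool, what is visible of it) and "bbox" ([centre column, centre row, width, height] in pixels, round what is visible of it).
The state is a dict: "t": time; "qpos": joint angles; "joint_velocities": joint speeds; "joint_torque": joint torques, N m; "tcp_pos": TCP position; "ee_rot": TCP orientation; "contact_force": force on the tool from outside, world axes, zero at the start; "ft_torque": the same for the moment, N m; "opening": opening from 0.0 (shut) to 1.0 (fully open); "grip_force": force on a finger pad.
Only numpy, scipy, OpenCV 4.12 (cv2) and the standard library are available. Lean on these libraries where they do the work, as an engineer would, in place of code of your own. Each camera call takes 0.05 s, during which the arm holds its last target. There are 200 camera calls.

### The job

Pick up the pen-shaped code reader and hold its nose still a few centimetres short of the label on the circuit board, pointing straight at the label's middle, for a full second without touching the boards. Then lay it nose-down in the sloping rest and let go of it there, so that you can take it afresh by the tail that sticks out, and stand it nose-down and upright in the narrow holder cup, fully home so that its shoulder sits on the rim. Let go of it and leave the other things on the bench where they are.

Things in the scene. Friction and masses are not known exactly. Their poses are not given: they have to be found in the camera images.
- reader: Pen-shaped code reader, 170 mm long, 90 g, balance point 90 mm from the tip: round steel nose, then a grey 22 x 22 mm square handle. Origin: nose tip, on the long axis; x runs from tip to tail, y and z across the handle's flat faces; it looks out of the tip along -x. At the start it lies flat on the bench, axis 11 mm up, nose towards the robot, nearer than the thinner marker.
- reader_shoulder (a point): Point on the reader's axis in the plane of its shoulder, 62 mm from the tip. The nose before it is 20 mm in diameter, tapering over its last 18 mm to 12 mm; the square handle runs from here to the tail at 170 mm.
- label (a point): Middle of the white 30 mm square code label on top of the boards, 12.5 mm above the bench; z is up.
- boards: Stack of bare green circuit boards, 220 x 180 x 12 mm, fixed; origin under its centre, label at (-50, -45) mm in its frame.
- rest: Fixed metal rest for the reader on a 45 degree slope, about 120 mm tall: foot 150 x 60 x 6 mm (origin under its centre, slope rising along +x), stop plate at the low end, two open-topped forks 38 mm wide, 26 to 34 mm and 114 to 122 mm up the slope from the stop, inner widths 26 and 28 mm, cheeks up to 7 mm above the reader's axis. All else beside the lying reader is free.
- rest_seat (a point): Where the nose tip lies when the reader is in the rest, 26 mm above the bench, in the low end at (-60, 0) mm of the rest; its x axis points up the slope along the lying reader (tip to tail, 45 degrees up), its y across.
- holder: Fixed narrow metal holder cup: outside diameter 44 mm, 75 mm tall, foot 80 mm in diameter and 6 mm thick; round bore 24 mm in diameter, its floor 8 mm above the bench (the reader's shoulder sits on the rim before its tip meets the floor). Origin under its centre, z up. Narrower than the pen pot, and empty.
- holder_rim (a point): Centre of the holder's mouth, at the rim, 75 mm above the bench.
- pen_pot: Bystander: black pen pot, 76 mm in diameter, 100 mm tall, with pens up to 155 mm; it and the holder may change places. Origin under its centre.
- tape: Bystander: roll of tape lying flat, 90 mm in diameter, 24 mm high; origin under its centre.
- marker: Bystander: marker pen, 130 mm long, 17 mm thick, lying along its own x; origin at its middle.
- loupe: Bystander: black eye loupe, 42 mm in diameter, 36 mm high; origin under its centre.
- note_pad: Bystander: pad of notes, 76 x 76 x 14 mm; origin under its centre.
- eraser: Bystander: white eraser, 55 x 24 x 14 mm; origin under its centre.

How it is judged:
By the outcome, as a careful person would: the job done as asked, in the order asked, and still so for the second after the job is handed in, with the robot touching nothing.
It also fails if it takes over 72 s, if anything falls off the work surface, if the arm or the gripper's body presses on something with over 40 N, if the wrist force passes 120 N, or if a joint passes its speed limit or range.

## Working session

There is one attempt and no reset: what is moved stays moved. The work goes in short steps, each a Python script; the robot and the scene stay as the last script left them, time stands still between calls to the robot, and variables do not carry over. Pictures are saved under pics/ and viewed, at most 10 in all, crops included, and the job is handed in when it is done.

```bash
mkdir -p pics; ls; python3 - <<'E'
from rig import bot,eoat,eyes,find_in,outline_of
import cv2,numpy as np
np.set_printoptions(precision=4,suppress=True)
for c in("side","top"):
    im=eyes.capture(c); cv2.imwrite(f"pics/{c}0.png",im[:,:,::-1])
    m=eyes.camera_model(c); R=cv2.Rodrigues(np.array(m["rvec"],float))[0]
    print(c,np.array(m["K"]).tolist(),"pos",-R.T@np.ravel(m["tvec"]),"fwd",R[2])
    for n in["reader","label","boards","rest","holder","pen_pot","marker","tape","loupe","note_pad","eraser"]:
        print(n,[(round(d["conf"],2),np.round(d["bbox"]).tolist()) for d in find_in(n,c)[:3]])
print(bot.observe(),bot.pinch_z)
E
```

```text
pics
side [[427.6253345331642, 0.0, 322.54744510367505], [0.0, 427.6253345331642, 200.80649503083472], [0.0, 0.0, 1.0]] pos [ 0.3474 -0.841   0.5696] fwd [ 0.1743  0.8599 -0.4798]
reader [(0.72, [304.0, 215.0, 66.0, 12.0]), (0.22, [389.0, 215.0, 29.0, 37.0])]
label [(0.63, [310.0, 172.0, 83.0, 34.0]), (0.37, [303.0, 214.0, 67.0, 16.0])]
boards [(0.83, [309.0, 176.0, 78.0, 34.0])]
rest [(0.84, [306.0, 247.0, 72.0, 63.0])]
holder [(0.72, [392.0, 218.0, 33.0, 43.0]), (0.52, [302.0, 217.0, 68.0, 16.0])]
pen_pot [(0.96, [397.0, 298.0, 47.0, 97.0]), (0.52, [304.0, 218.0, 68.0, 15.0])]
marker [(0.47, [384.0, 199.0, 43.0, 13.0])]
tape [(0.97, [276.0, 348.0, 54.0, 52.0])]
loupe [(0.61, [423.0, 263.0, 20.0, 24.0])]
note_pad [(0.55, [230.0, 198.0, 28.0, 18.0]), (0.43, [305.0, 247.0, 73.0, 64.0])]
eraser [(0.58, [467.0, 321.0, 29.0, 20.0])]
top [[408.60392570343356, 0.0, 321.12633377855417], [0.0, 408.60392570343356, 199.9321009707112], [0.0, 0.0, 1.0]] pos [0.2749 0.0226 1.247 ] fwd [ 0.1906 -0.0121 -0.9816]
reader [(0.71, [298.0, 212.0, 17.0, 46.0])]
label [(0.63, [208.0, 195.0, 66.0, 71.0])]

[... 273 characters left out ...]
0, 30.0, 54.0]), (0.47, [283.0, 141.0, 8.0, 41.0])]
tape [(0.82, [435.0, 245.0, 27.0, 28.0])]
loupe [(0.69, [375.0, 141.0, 13.0, 17.0])]
note_pad [(0.9, [251.0, 272.0, 29.0, 27.0])]
eraser []
{'t': 1.2, 'qpos': array([-1.4085,  0.4936,  1.3455,  0.    ,  1.3025, -0.0955]), 'joint_velocities': array([-0.0006, -0.0002,  0.0005, -0.0026, -0.0011,  0.0002]), 'joint_torque': array([  0.0065, -88.201 , -38.4254,   0.    ,   0.0009,   0.    ]), 'tcp_pos': array([ 0.1594, -0.6043,  0.2004]), 'ee_rot': array([-0.    ,  0.9917,  0.1286,  0.    ]), 'contact_force': array([-0.1472,  0.0874,  0.3419]), 'ft_torque': array([ 0.0105, -0.0088, -0.015 ]), 'grip_force': 0.0, 'opening': 0.99662117440102} 0.0187
```

```bash
python3 - <<'E'
import cv2,numpy as np
t=cv2.imread("pics/top0.png");s=cv2.imread("pics/side0.png")
cv2.imwrite("pics/topc.png",cv2.resize(t[110:310,165:455],None,fx=2.75,fy=2.75,interpolation=cv2.INTER_CUBIC))
cv2.imwrite("pics/sidec.png",cv2.resize(s[140:380,200:500],None,fx=2.5,fy=2.5,interpolation=cv2.INTER_CUBIC))
E
```

```text
(no output)
```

View pics/topc.png

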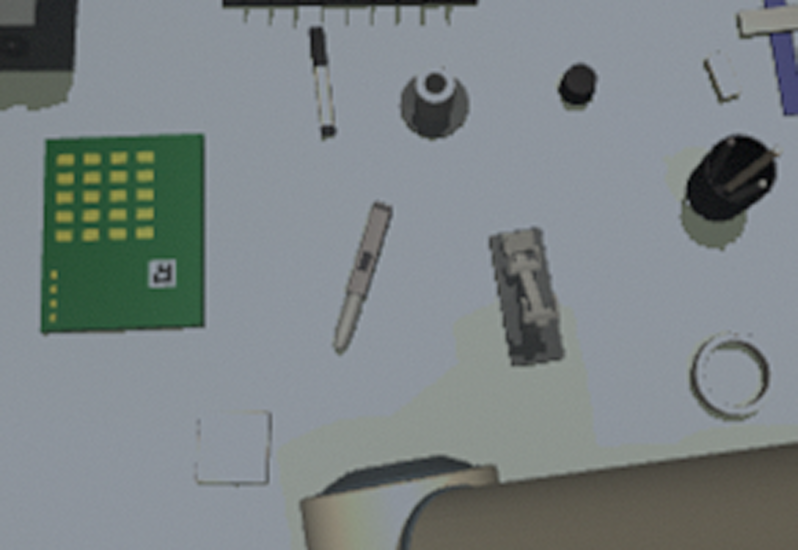

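View pics/sidec.png

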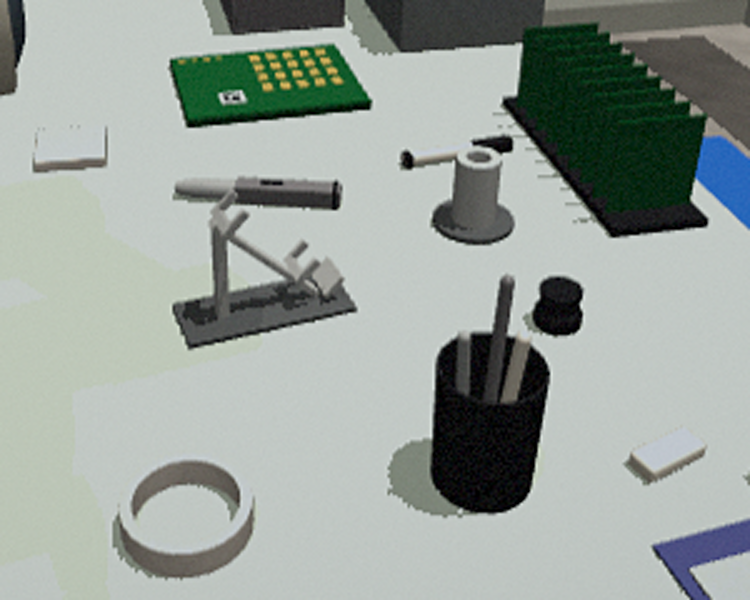

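The top view has x up and y left. The reader lies with its nose (crop 339,350) towards the robot. The label is at (162,273) in the crop, the holder rim at (435,83), and the rest's foot runs from (488,237) to (565,360) with its low end far from the robot. The side view agrees: slope high end on the left, stop plate at (330,275), holder mouth at (480,156). Next I'll fit the poses by silhouette and clicked points.

```bash
cat > vis.py <<'E'
import cv2,numpy as np
from scipy.optimize import least_squares,minimize
from rig import eyes,outline_of
CM={}
for c in("side","top"):
    m=eyes.camera_model(c);CM[c]=(np.array(m["rvec"],float),np.array(m["tvec"],float),np.array(m["K"],float))
def proj(P,c): r,t,K=CM[c]; return cv2.projectPoints(np.atleast_2d(P).astype(float),r,t,K,None)[0][:,0]
def place(P,x,y,yaw):
    c,s=np.cos(yaw),np.sin(yaw); return np.asarray(P)@np.array([[c,s,0],[-s,c,0],[0,0,1]])+[x,y,0]
def disc(r,z,n=32):
    a=np.linspace(0,2*np.pi,n,endpoint=False); return np.c_[r*np.cos(a),r*np.sin(a),0*a+z]
def box(x0,x1,y0,y1,z0,z1): return np.array([[x,y,z] for x in(x0,x1) for y in(y0,y1) for z in(z0,z1)])
def xring(x,r,z): d=disc(r,0,16); return np.c_[0*d[:,0]+x,d[:,0],d[:,1]+z]
S=4
def sil(pieces,c):
    m=np.zeros((400*S,640*S),np.uint8)
    for P in pieces:
        h=cv2.convexHull(((proj(P,c)+.5)*S-.5).astype(np.float32))
        cv2.fillConvexPoly(m,np.round(h*16).astype(np.int32),1,shift=4)
    return m
def clicks(obs,p0):
    """obs: (local point, cam, uv)"""
    f=lambda p:np.concatenate([proj(place([P],*p),c)[0]-uv for P,c,uv in obs])
    r=least_squares(f,p0); return r.x,r.fun
def maskfit(pieces,masks,p0,yaw=True):
    up={c:cv2.resize(m.astype(np.uint8),None,fx=S,fy=S,interpolation=cv2.INTER_NEAREST) for c,m in masks.items()}
    def cost(q):
        p=(q[0],q[1],q[2] if yaw else 0); L=0
        for c,m in up.items():
            s=sil([place(P,*p) for P in pieces],c); L+=1-(s&m).sum()/(s|m).sum()
        return L
    q0=np.array(p0[:3] if yaw else p0[:2],float); n=len(q0)
    sim=np.vstack([q0,q0+np.diag([.008,.008,.08][:n])])
    r=minimize(cost,q0,method="Nelder-Mead",options=dict(initial_simplex=sim,xatol=1e-4,fatol=1e-4)); return r.x,r.fun
READER=[np.vstack([xring(0,.006,.011),xring(.018,.010,.011)]),np.vstack([xring(.018,.010,.011),xring(.062,.010,.011)]),box(.062,.170,-.011,.011,0,.022)]
HOLDER=[np.vstack([disc(.040,0),disc(.040,.006)]),np.vstack([disc(.022,0),disc(.022,.075)])]
E
python3 - <<'E'
from vis import *
np.set_printoptions(precision=4,suppress=True)
T=lambda u,v:np.array([165+u/2.75,110+v/2.75])-.3; D=lambda u,v:np.array([200+u/2.5,140+v/2.5])-.3
lab=clicks([([0,0,.0125],"top",T(162,273)),([0,0,.0125],"side",D(232,97))],[.4,.3,0])
hol=clicks([([0,0,.075],"top",T(435,83)),([0,0,.075],"side",D(480,156))],[.5,0,0])
rd=clicks([([0,0,.011],"top",T(339,351)),([.17,0,.011],"top",T(382,206)),([0,0,.011],"side",D(175,188)),([.17,0,.011],"side",D(340,195))],[.4,.1,0])
a,b=.075,.03
rs=clicks([([-a,b,.006],"top",T(565,359)),([-a,-b,.006],"top",T(512,365)),([a,-b,.006],"top",T(489,237)),([a,b,.006],"top",T(541,229)),
 ([-a,-b,.006],"side",D(174,307)),([-a,b,.006],"side",D(190,344)),([a,b,.006],"side",D(356,306))],[.45,-.08,3])
bx,by=.11,.09
bd=clicks([([bx,by,.012],"top",T(46,141)),([bx,-by,.012],"top",T(203,135)),([-bx,-by,.012],"top",T(203,326)),([-bx,by,.012],"top",T(42,331)),([-bx,-by,.012],"side",D(188,123)),([-bx,by,.012],"side",D(170,56))],[.5,.3,0])
for n,r in dict(label=lab,holder=hol,reader=rd,rest=rs,boards=bd).items(): print(n,r[0],"res",r[1])
print("label from boards",place([[-.05,-.045,0]],*bd[0]))
im={c:cv2.cvtColor(eyes.capture(c),cv2.COLOR_RGB2BGR) for c in("top","side")}
for n,pc,p in(("reader",READER,rd[0]),("holder",HOLDER,hol[0])):
    o={c:outline_of(n,c) for c in("top","side")}
    print(n,{c:(round(v[0]["conf"],2),int(v[0]["region"].sum())) for c,v in o.items() if v})
    ms={c:v[0]["region"] for c,v in o.items() if v}
    for sub in(["top"],["side"],list(ms)):
        if all(c in ms for c in sub): print(sub,maskfit(pc,{c:ms[c] for c in sub},p,n=="reader"))
E
```

```text
label [0.4891 0.307  0.    ] res [-0.3408  0.1626  0.2314  0.7122]
holder [0.6868 0.0021 0.    ] res [-0.4936 -0.1204 -0.0167  0.8359]
reader [ 0.4014  0.1102 -0.2852] res [-0.3567 -0.2401 -0.399  -0.2029 -0.2561  0.5808  0.0212  0.6963]
rest [ 0.4627 -0.1063  6.2762] res [-21.1297   0.7599  17.8746  -1.5106  24.9051  -3.2584 -13.2917  -0.287
   4.4737  15.2343  -4.4916 -16.7302  -4.0157  -9.2413]
boards [0.5376 0.3508 0.0257] res [-0.2677 -0.5807  0.3538 -0.3461  0.3416 -0.0255 -0.7798  0.3417 -0.2459
 -0.4593 -0.181   1.6501]
label from boards [[0.4888 0.3045 0.    ]]
reader {'top': (0.96, 379), 'side': (0.72, 688)}
['top'] (array([ 0.4043,  0.1087, -0.2973]), np.float64(0.10456443914081148))
['side'] (array([ 0.4036,  0.1147, -0.2879]), np.float64(0.10334788937409023))
['top', 'side'] (array([ 0.4041,  0.1099, -0.3033]), np.float64(0.34912321485067477))
holder {'top': (0.71, 537), 'side': (0.57, 826)}
['top'] (array([ 0.6878, -0.0001]), np.float64(0.0510133578995855))
['side'] (array([0.6875, 0.0064]), np.float64(0.08279141318788896))
['top', 'side'] (array([0.6864, 0.0011]), np.float64(0.1846935405075275))
```

```bash
cat > geo.py <<'E'
import numpy as np
from scipy.spatial.transform import Rotation as Ro
from rig import bot
PZ=bot.pinch_z
def frame(X,Zref):
    X=np.array(X,float)/np.linalg.norm(X); Y=np.cross(Zref,X); Y/=np.linalg.norm(Y); return np.c_[X,Y,np.cross(X,Y)]
def tool(Rr,tip,s,al,flip=0):
    """tool pose for reader frame Rr (x tip->tail, z away from the gripper's approach) gripped s from the tip; al=angle tool z to tip direction"""
    z=-np.cos(al)*Rr[:,0]-np.sin(al)*Rr[:,2]; y=Rr[:,1]*(-1 if flip else 1)
    R=np.c_[np.cross(y,z),y,z]; q=Ro.from_matrix(R).as_quat(); 
    return tip+Rr[:,0]*s+z*PZ, np.r_[q[3],q[:3]]
def ik(p,q):
    try: return bot.solve_ik(p,q)
    except Exception as e: return None
E
python3 - <<'E'
from vis import *; from geo import *
np.set_printoptions(precision=3,suppress=True)
T=lambda u,v:np.array([165+u/2.75,110+v/2.75])-.3; D=lambda u,v:np.array([200+u/2.5,140+v/2.5])-.3
a,b=.075,.03
rs,res=clicks([([a,b,.006],"top",T(565,359)),([a,-b,.006],"top",T(512,365)),([-a,-b,.006],"top",T(489,237)),([-a,b,.006],"top",T(541,229)),
 ([a,-b,.006],"side",D(174,307)),([a,b,.006],"side",D(190,344)),([-a,b,.006],"side",D(356,306))],[.45,-.08,3])
print("rest",rs,res)
seat=place([[-.06,0,.026]],*rs)[0]; print(seat)
up=np.array([0,0,1.])
yr=-.292; Rb=frame([np.cos(yr),np.sin(yr),0],up); tb=np.array([.4035,.110,.011])
Rs=frame([np.cos(rs[2]),np.sin(rs[2]),1],up)
lab=np.array([.489,.306,.0125+.035])
f=lambda j:"--" if j is None else str(np.round(j,2))
for deg in(90,75,60,50,45):
    al=np.radians(deg)
    for fl in(0,1):
        print(deg,fl,"bench",f(ik(*tool(Rb,tb,.088,al,fl))),"rest",f(ik(*tool(Rs,seat,.088,al,fl))), "rest+",f(ik(*tool(Rs,seat+[0,0,.09],.088,al,fl))))
        for tilt in(0,20,35):
          ok=[]
          for az in range(0,360,15):
            h=np.array([np.cos(np.radians(az)),np.sin(np.radians(az)),0])
            # X leans; Rr z: away from approach
            X=up*np.cos(np.radians(tilt))+h*np.sin(np.radians(tilt)); tip=lab+ (X-up)*.035
            if ik(*tool(frame(X,-h if tilt==0 else up),tip,.088,al,fl)) is not None: ok.append(az)
          print("   aim tilt",tilt,ok)
# tail regrasp & holder
for fl in(0,1): print("tail",f(ik(*tool(Rs,seat,.150,0,fl))))
for az in range(0,360,30):
    h=np.array([np.cos(np.radians(az)),np.sin(np.radians(az)),0])
    print(az,f(ik(*tool(frame(up,h),np.array([.687,.002,.12]),.150,0))),end=" ")
E
```

```text
rest [ 0.46  -0.098  3.294] [-0.302 -0.378 -0.441  0.663 -0.645 -0.579 -0.554 -0.729 -0.839 -0.458
 -0.232  1.286  0.638  1.225]
[ 0.52  -0.089  0.026]
90 0 bench [ 0.05  0.64  1.86 -0.    0.64 -1.23] rest [-0.17  0.85  1.32 -0.23  1.73  1.3 ] rest+ [-0.17  0.74  1.27 -0.24  1.88  1.26]
   aim tilt 0 [0, 15, 30, 45, 60, 75, 90, 105, 120, 135, 150, 165, 180, 225, 240, 255, 270, 285, 300]
   aim tilt 20 [0, 15, 30, 45, 60, 75, 90, 105, 120, 135, 150, 165, 180, 195, 210, 225, 240, 255, 270, 285, 300]
   aim tilt 35 [0, 15, 30, 45, 60, 75, 90, 105, 120, 135, 150, 165, 180, 195, 210, 225, 240, 255, 270, 285, 300, 315]
90 1 bench [ 0.05  0.64  1.86 -0.    0.64  1.91] rest [-0.17  0.85  1.32 -0.23  1.73 -1.84] rest+ [-0.17  0.74  1.27 -0.24  1.88 -1.88]
   aim tilt 0 [0, 15, 30, 45, 60, 75, 90, 105, 120, 135, 150, 165, 180, 225, 240, 255, 270, 285, 300]
   aim tilt 20 [0, 15, 30, 45, 60, 75, 90, 105, 120, 135, 150, 165, 180, 195, 210, 225, 240, 255, 270, 285, 300]
   aim tilt 35 [0, 15, 30, 45, 60, 75, 90, 105, 120, 135, 150, 165, 180, 195, 210, 225, 240, 255, 270, 285, 300, 315]
75 0 bench
[... 3895 characters left out ...]
tilt 35 [0, 15, 30, 45, 60, 75, 90, 105, 120, 135, 150, 165, 180, 195, 210, 225, 240, 255, 270, 285, 315, 330, 345]
tail [-0.96  0.54  2.53  1.96  0.76 -1.48]
tail [-0.96  0.54  2.53  1.96  0.76  1.67]
0 [-0.08  0.55  1.1  -0.    1.49  1.49] 30 [-0.08  0.55  1.1  -0.    1.49  0.96] 60 [-0.08  0.55  1.1  -0.    1.49  0.44] 90 [-0.08  0.55  1.1  -0.    1.49 -0.08] 120 [-0.08  0.55  1.1  -0.    1.49 -0.61] 150 [-0.08  0.55  1.1  -0.    1.49 -1.13] 180 [-0.08  0.55  1.1  -0.    1.49 -1.65] 210 [-0.08  0.55  1.1  -0.    1.49 -2.18] 240 [-0.08  0.55  1.1  -0.    1.49 -2.7 ] 270 [-0.08  0.55  1.1  -0.    1.49  3.06] 300 [-0.08  0.55  1.1  -0.    1.49  2.53] 330 [-0.08  0.55  1.1  -0.    1.49  2.01]
```

```bash
sed -i 's/def tool(Rr,tip,s,al,flip=0):/def tool(Rr,tip,s,al,flip=0,w=PZ):/; s/+z\*PZ/+z*w/' geo.py
cat >> geo.py <<'E'
up=np.array([0,0,1.]); W=.0075; S1=.088; A1=np.pi/2
yr=-.292; Rb=frame([np.cos(yr),np.sin(yr),0],up); tb=np.array([.4035,.110,.011])
seat=np.array([.5193,-.0888,.026]); yrest=3.294; Rs=frame([np.cos(yrest),np.sin(yrest),1],up)
lab=np.array([.489,.306,.0125])
def grip1(Rr,tip): return tool(Rr,tip,S1,A1,0,W)
E
python3 - <<'E'
from vis import *; from geo import *; from rig import eoat
np.set_printoptions(precision=4,suppress=True)
t0=bot.observe()["t"]
p,q=grip1(Rb,tb)
bot.move_ptp(p+[0,0,.08],q); print(bot.observe()["t"]-t0)
print("hit",bot.move_straight(p,v=.08,threshold=8), bot.observe()["tcp_pos"])
eoat.command_gripper(0.0,60); o=bot.observe(); print(o["opening"],o["grip_force"],o["tcp_pos"],o["contact_force"])
bot.move_straight(p+[0,0,.12],v=.15)
o=bot.observe(); print(o["t"]-t0,o["opening"],o["grip_force"],o["contact_force"],o["tcp_pos"],p)
im={c:eyes.capture(c) for c in("top","side")}
s=im["side"]; 
tt=tb+[0,0,.12]
for c in im:
    u=proj(np.array([tt,tt+Rb[:,0]*.17]),c); print(c,u)
    for x in u: cv2.circle(im[c],tuple(np.round(x).astype(int)),1,(255,0,0),-1)
a=cv2.resize(im["side"][90:290,220:420,::-1],(500,500)[:2]);b=cv2.resize(im["top"][150:270,250:350,::-1],(300,360))
out=np.zeros((500,800,3),np.uint8); out[:,:500]=a; out[:360,500:]=b; cv2.imwrite("pics/held.png",out)
E
```

```text
2.7249999999999996
hit False [0.488  0.0847 0.0038]
0.0023051992274560726 0.0 [0.4878 0.0847 0.0035] [-0.1318 -0.5615 -0.8009]
5.5917 -0.0037985488135148463 0.0 [-0.3429  0.2924 -0.7426] [0.4873 0.0846 0.1229] [0.4878 0.0847 0.0035]
top [[284.6102 231.8841]
 [302.273  174.0715]]
side [[267.374  172.8815]
 [337.3093 175.6391]]
```

View pics/held.png

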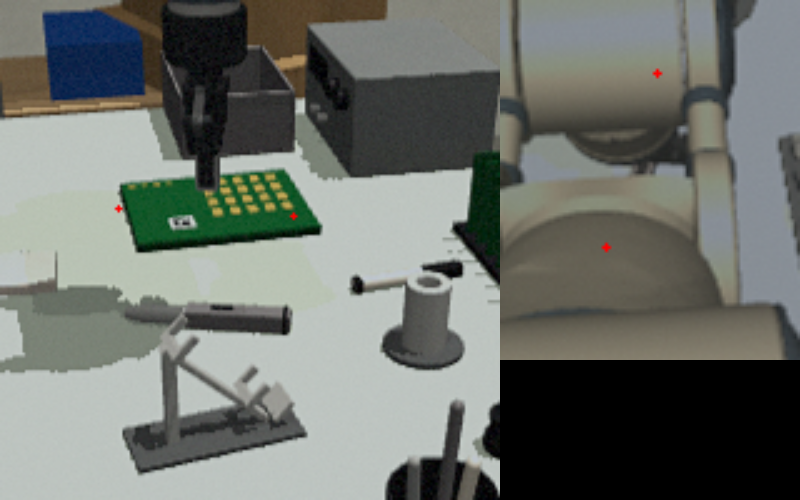

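The side view shows the reader still on the bench, nose at crop (125,312) and unmoved. The shut fingertips are at about (205,187), roughly 20 mm higher than the reported TCP. So the fingers closed above the handle, and I'll check the height by touching the bench.

```bash
python3 - <<'E'
from vis import *; from geo import *; from rig import eoat
np.set_printoptions(precision=4,suppress=True)
o=bot.observe(); print(o["t"],o["qpos"],o["tcp_pos"],o["ee_rot"],proj(o["tcp_pos"],"side"))
q=o["ee_rot"]; 
bot.move_straight([.45,.01,.06],v=.2)
h=bot.move_straight([.45,.01,-.03],v=.04,threshold=6)
o=bot.observe(); print(h,o["tcp_pos"],o["contact_force"])
p=o["tcp_pos"]; print({c:proj(p,c) for c in("top","side")}, o["t"])
im={c:eyes.capture(c) for c in("top","side")}
bot.move_straight([.45,.01,.09],v=.2)
a=cv2.resize(im["side"][110:270,220:420,::-1],(500,400));b=cv2.resize(im["top"][130:270,250:350,::-1],(300,420))
out=np.zeros((420,800,3),np.uint8); out[:400,:500]=a; out[:,500:]=b; cv2.imwrite("pics/touch.png",out)
E
```

```text
7.1917 [ 0.0512  0.4146  1.7549  0.      0.9738 -1.2276] [0.4872 0.0846 0.1226] [-0.0008  0.1455  0.9894 -0.0001] [[303.185  177.4654]]
False [ 0.4501  0.01   -0.0299] [ 0.0308 -0.7145  0.2636]
{'top': array([[320.4391, 222.6085]]), 'side': array([[294.3491, 248.613 ]])} 10.2667
```

View pics/touch.png

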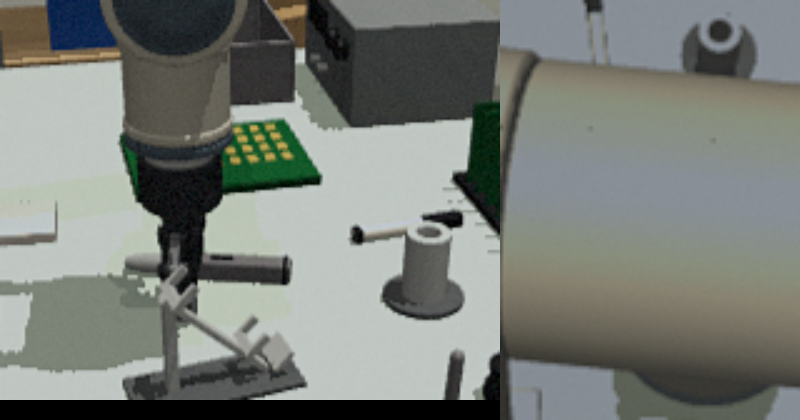

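The shut fingertips show at (294,237) px, against a predicted (294,248.6). That puts them about 30 mm higher than the TCP model says. I'll keep going down to touch, vertical and then tilted, to see whether the offset lies along the tool axis.

```bash
python3 - <<'E'
from vis import *; from geo import *; from rig import eoat
np.set_printoptions(precision=4,suppress=True)
bot.move_straight([.45,.01,-.02],v=.25)
h=bot.move_straight([.45,.01,-.06],v=.03,threshold=5)
o=bot.observe(); print(h,o["tcp_pos"],o["contact_force"],o["t"])
bot.move_straight([.45,.01,.05],v=.25)
# tilted 45 about tool y (fingers' width direction tips)
R=Ro.from_quat(np.r_[o["ee_rot"][1:],o["ee_rot"][0]])
R2=R*Ro.from_euler("y",-45,degrees=True); print(R2.as_matrix()[:,2])
q=R2.as_quat();q=np.r_[q[3],q[:3]]
if R2.as_matrix()[0,2]<0: R2=R*Ro.from_euler("y",45,degrees=True);q=R2.as_quat();q=np.r_[q[3],q[:3]]
bot.move_ptp([.47,.01,.05],q)
bot.move_straight([.47,.01,0],v=.15)
h=bot.move_straight([.47,.01,-.05],v=.03,threshold=5)
o=bot.observe(); print(h,o["tcp_pos"],R2.as_matrix()[:,2],o["contact_force"],o["t"])
bot.move_straight([.47,.01,.1],v=.25); print(bot.observe()["t"])
E
```

```text
True [ 0.4504  0.01   -0.0309] [-1.4064 -0.2925 14.7939] 12.3167
[ 0.6781 -0.2037 -0.7062]
True [ 0.4701  0.01   -0.0162] [ 0.6781 -0.2037 -0.7062] [-1.8785  1.4006 13.0576] 17.0833
18.0333
```

```bash
sed -i 's/W=.0075/DZ=.0305; W=.0075+DZ/; s/lab=np.array(\[.489,.306/lab=np.array([.489,.3055/' geo.py
python3 - <<'E'
from vis import *; from geo import *; from rig import eoat
np.set_printoptions(precision=4,suppress=True)
p,q=grip1(Rb,tb)
eoat.command_gripper(.85)
bot.move_ptp(p+[0,0,.05],q)
print("hit",bot.move_straight(p,v=.08,threshold=8), bot.observe()["tcp_pos"],p)
eoat.command_gripper(0.0,60); o=bot.observe(); print(o["t"],o["opening"],o["grip_force"],o["contact_force"])
if o["grip_force"]>20:
    bot.move_straight(p+[0,0,.13],v=.2)
    o=bot.observe(); print(o["t"],o["opening"],o["grip_force"],o["contact_force"],o["ft_torque"],o["qpos"])
    h=np.array([np.cos(.56),np.sin(.56),0]); Rv=frame(up,-h)
    for dz in(.035,.12): print(ik(*grip1(Rv,lab+up*dz)))
im={c:eyes.capture(c) for c in("top","side")}
tt=tb+[0,0,.13]
for c in im:
    u=proj(np.array([tt,tt+Rb[:,0]*.17]),c); print(c,u)
    for x in u: cv2.circle(im[c],tuple(np.round(x).astype(int)),1,(255,0,0),-1)
a=cv2.resize(im["side"][110:270,220:420,::-1],(500,400));b=cv2.resize(im["top"][130:270,250:350,::-1],(300,420))
out=np.zeros((420,800,3),np.uint8); out[:400,:500]=a; out[:,500:]=b; cv2.imwrite("pics/held2.png",out)
E
```

```text
hit False [ 0.4879  0.0847 -0.0268] [ 0.4878  0.0847 -0.027 ]
23.1 0.23848444046986136 59.162853956222534 [-2.0488  0.2494  9.8336]
23.9 0.242931231650071 58.73262584209442 [ 0.2906  0.1137 -1.1714] [ 0.0489 -0.0057  0.0042] [ 0.0512  0.4452  1.7768 -0.      0.9206 -1.2276]
[0.314  1.4445 2.4603 2.8072 2.3056 1.3419]
[0.314  1.2092 2.5433 2.8442 2.1608 1.4019]
top [[284.3233 231.4642]
 [302.1461 173.1657]]
side [[267.1179 169.1205]
 [337.3789 171.8404]]
```

View pics/held2.png

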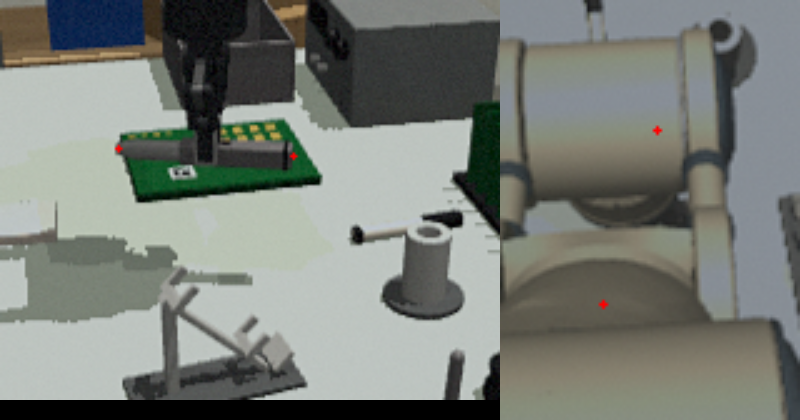

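The reader is in the grip. Its nose (117,148) and tail (290,156) in the crop lie on the predicted points to about 1 mm. I'll search for a comfortable aiming pose.

```bash
python3 - <<'E'
from geo import *
np.set_printoptions(precision=2,suppress=True)
v=np.array([1.89,1.89,2.57,3.01,3.01,3.01]); q0=bot.observe()["qpos"]
for tilt in(0,10,20,30,40):
    res=[]
    for az in range(-180,180,10):
        h=np.array([np.cos(np.radians(az)),np.sin(np.radians(az)),0]); t=np.radians(tilt)
        X=up*np.cos(t)+h*np.sin(t); Rv=frame(X,up*np.sin(t)-h*np.cos(t))
        j=ik(*grip1(Rv,lab+X*.035)); 
        if j is not None: res.append((max(abs(j-q0)/v),az,j))
    res.sort(key=lambda r:r[0])
    for r in res[:3]: print(tilt,r[1],round(r[0],2),r[2])
E
```

```text
0 -100 0.68 [ 0.78  1.26  0.87 -0.92  2.34  0.83]
0 -90 0.69 [ 0.84  1.22  0.99 -0.98  2.21  0.84]
0 -110 0.69 [ 0.73  1.29  0.77 -0.85  2.46  0.84]
10 -90 0.71 [ 0.82  1.12  1.08 -0.87  2.06  0.9 ]
10 -80 0.71 [ 0.86  1.09  1.2  -0.95  1.94  0.9 ]
10 -100 0.71 [ 0.77  1.16  0.98 -0.79  2.19  0.91]
20 -70 0.71 [ 0.86  0.97  1.39 -0.96  1.66  0.9 ]
20 -80 0.71 [ 0.83  1.    1.28 -0.87  1.78  0.9 ]
20 -60 0.71 [ 0.89  0.94  1.5  -1.07  1.53  0.92]
30 -60 0.69 [ 0.83  0.86  1.55 -1.    1.37  0.86]
30 -70 0.7 [ 0.8   0.88  1.45 -0.89  1.5   0.86]
30 -50 0.7 [ 0.84  0.83  1.65 -1.13  1.25  0.87]
40 -50 0.66 [ 0.75  0.77  1.66 -1.04  1.09  0.75]
40 -40 0.66 [ 0.75  0.75  1.74 -1.17  0.97  0.75]
40 -60 0.66 [ 0.75  0.79  1.59 -0.92  1.22  0.77]
```

```bash
cat >> geo.py <<'E'
_t=np.radians(15);_h=np.array([np.cos(np.radians(-80)),np.sin(np.radians(-80)),0])
Xa=up*np.cos(_t)+_h*np.sin(_t); Ra=frame(Xa,up*np.sin(_t)-_h*np.cos(_t))
E
python3 - <<'E'
from vis import *; from geo import *
np.set_printoptions(precision=4,suppress=True)
bot.move_ptp(*grip1(Ra,lab+Xa*.13)); print(bot.observe()["t"])
p,q=grip1(Ra,lab+Xa*.036)
print(bot.move_straight(p,q,v=.15,threshold=10)); bot.dwell(.2)
o=bot.observe(); print(o["t"],o["tcp_pos"]-p,o["grip_force"],o["opening"])
im={c:eyes.capture(c) for c in("top","side")}
out=np.zeros((560,800,3),np.uint8)
for c,(r0,c0) in(("side",(130,240)),("top",(140,170))):
    u=proj(np.array([lab,lab+Xa*.036,lab+Xa*.206]),c); print(c,u)
    z=cv2.resize(im[c][r0:r0+112,c0:c0+80,::-1],(400,560),interpolation=cv2.INTER_CUBIC)
    for x in u[:3]: cv2.circle(z,tuple(np.round((x+.5-[c0,r0])*5).astype(int)),3,(0,0,255),1)
    out[:,(0 if c=="side" else 400):(400 if c=="side" else 800)]=z
cv2.imwrite("pics/aim.png",out)
bot.dwell(1.1); print(bot.observe()["t"])
E
```

```text
25.8417
False
26.8167 [0.0002 0.     0.0009] 58.77813220024109 0.23981328656746087
side [[292.7757 179.4231]
 [293.3618 170.0205]
 [296.4674 120.1999]]
top [[223.747  209.1531]
 [224.2388 206.6134]
 [226.9851 192.4299]]
28.0167
```

View pics/aim.png

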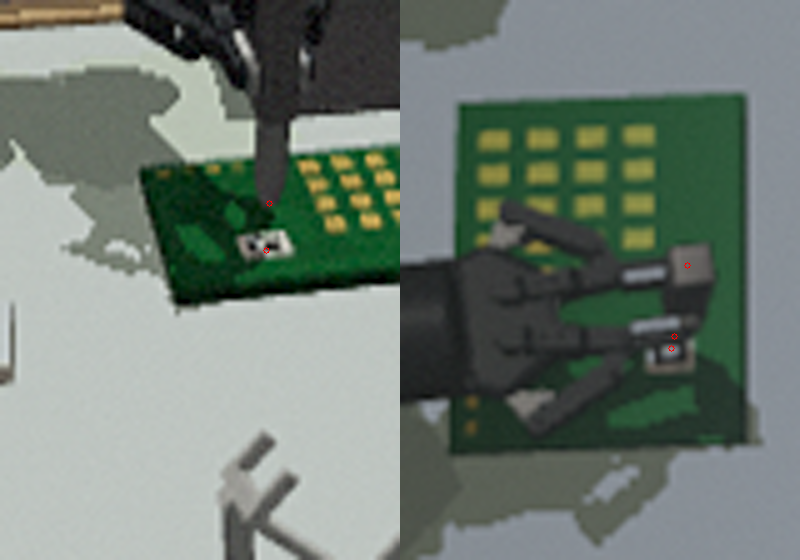

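Aim is good. The nose (269,200) in the side crop stands above the label, (266,247), and in the top crop the tail (690,264) matches the prediction. It has been held for over 1.2 s, so on to the rest.

```bash
python3 - <<'E'
from vis import *; from geo import *
np.set_printoptions(precision=4,suppress=True)
p,q=grip1(Ra,lab+Xa*.13); bot.move_straight(p,q,v=.25)
n=Rs[:,2]; Xs=Rs[:,0]
bot.move_ptp(*grip1(Rs,seat+up*.13)); print(bot.observe()["t"])
tip=seat+n*.035+Xs*.006
p,q=grip1(Rs,tip); print(bot.move_straight(p,q,v=.15,threshold=10)); bot.dwell(.1)
o=bot.observe(); print(o["t"],o["tcp_pos"]-p,o["grip_force"],o["qpos"])
im={c:eyes.capture(c) for c in("top","side")}
out=np.zeros((560,800,3),np.uint8)
for c,(r0,c0) in(("side",(195,260)),("top",(165,315))):
    u=proj(np.array([tip,tip+Xs*.17,seat,seat+Xs*.17,seat+Xs*.03,seat+Xs*.118]),c); print(c,u)
    z=cv2.resize(im[c][r0:r0+112,c0:c0+80,::-1],(400,560),interpolation=cv2.INTER_CUBIC)
    for i,x in enumerate(u): cv2.circle(z,tuple(np.round((x+.5-[c0,r0])*5).astype(int)),3,(0,0,255) if i<2 else (255,0,0),1)
    out[:,(0 if c=="side" else 400):(400 if c=="side" else 800)]=z
cv2.imwrite("pics/rest1.png",out)
E
```

```text
30.0083
False
30.9417 [ 0.0003 -0.0001  0.0009] 58.74929130077362 [-0.1685  0.8405  1.291  -0.2293  1.7629  1.2954]
side [[340.1624 236.6592]
 [284.4241 196.9188]
 [331.2394 249.5144]
 [275.0149 211.5706]
 [322.1521 243.3817]
 [293.5005 224.0458]]
top [[352.3044 188.6985]
 [364.2541 222.5734]
 [352.6976 197.2448]
 [364.431  231.4503]
 [354.5722 202.7096]
 [360.5375 220.0998]]
```

View pics/rest1.png

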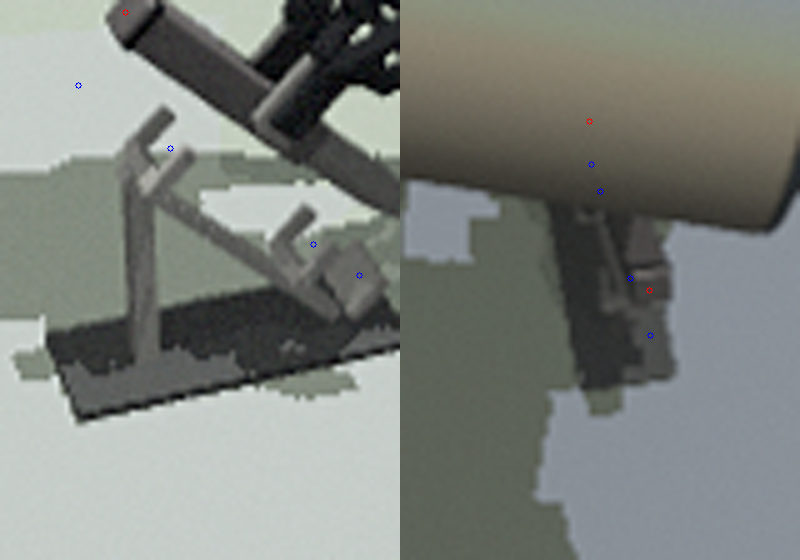

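Side crop: the fork-axis mark (170,148) sits between the upper cheeks, and the tail (125,15) lies on its predicted point. The top view agrees. I'll lower it.

```bash
python3 - <<'E'
from vis import *; from geo import *; from rig import eoat
np.set_printoptions(precision=4,suppress=True)
n=Rs[:,2]; Xs=Rs[:,0]
def rel(): 
    o=bot.observe(); p,_=grip1(Rs,seat); d=o["tcp_pos"]-p; return np.round((d@Rs)*1000,1),np.round(o["contact_force"]@Rs,1),round(o["t"],2)
p,q=grip1(Rs,seat+n*.008+Xs*.006); print(bot.move_straight(p,q,v=.1,threshold=8),rel())
p,q=grip1(Rs,seat-n*.003+Xs*.006); print(bot.move_straight(p,q,v=.03,threshold=4),rel())
p0=bot.observe()["tcp_pos"]; print(bot.move_straight(p0-Xs*.012,q,v=.03,threshold=4),rel())
o=bot.observe(); print(o["grip_force"],o["opening"])
E
```

```text
False (array([6.2, 0. , 8.2]), array([-0.5, -0.6, -0.6]), 31.46)
True (array([5.5, 0.3, 0.7]), array([ 1.2, -0.1,  8.3]), 31.79)
True (array([3.1, 0.3, 0.7]), array([-1.3, -0.6,  4.5]), 32.02)
59.51110482215881 0.24635827030577687
```

```bash
python3 - <<'E'
from vis import *; from geo import *; from rig import eoat
np.set_printoptions(precision=4,suppress=True)
n=Rs[:,2]; Xs=Rs[:,0]
def rel(): 
    o=bot.observe(); p,_=grip1(Rs,seat); d=o["tcp_pos"]-p; return np.round((d@Rs)*1000,1),np.round(o["contact_force"]@Rs,1),round(o["t"],2)
p0=bot.observe()["tcp_pos"]; print(bot.move_straight(p0+n*.0005-Xs*.008,v=.03,threshold=6),rel())
eoat.command_gripper(.55); print(rel())
p,q=grip1(Rs,seat); bot.move_straight(bot.observe()["tcp_pos"]+n*.10,v=.25); print(rel())
bot.move_straight(bot.observe()["tcp_pos"]+up*.10+[.03,.05,0],v=.3)
# tail regrasp candidates
v=np.array([1.89,1.89,2.57,3.01,3.01,3.01]); q0=bot.observe()["qpos"]
for deg in(90,75,60,45,30):
  for fl in(0,1):
    j=ik(*tool(Rs,seat,.150,np.radians(deg),fl,PZ+DZ)); 
    r=[]
    for az in range(0,360,20):
        h=np.array([np.cos(np.radians(az)),np.sin(np.radians(az)),0])
        k=ik(*tool(frame(up,-h),np.array([.687,.002,.013]),.150,np.radians(deg),fl,PZ+DZ))
        if k is not None and j is not None: r.append((max(abs(k-j)/v),az,np.round(k,2)))
    print(deg,fl,None if j is None else np.round(j,2),min(r,key=lambda a:a[0]) if r else None)
im={c:eyes.capture(c) for c in("top","side")}
out=np.zeros((560,800,3),np.uint8)
for c,(r0,c0) in(("side",(180,260)),("top",(165,315))):
    u=proj(np.array([seat,seat+Xs*.17]),c); print(c,u)
    z=cv2.resize(im[c][r0:r0+112,c0:c0+80,::-1],(400,560),interpolation=cv2.INTER_CUBIC)
    for i,x in enumerate(u): cv2.circle(z,tuple(np.round((x+.5-[c0,r0])*5).astype(int)),3,(0,0,255),1)
    out[:,(0 if c=="side" else 400):(400 if c=="side" else 800)]=z
cv2.imwrite("pics/rest2.png",out); print(bot.observe()["t"])
E
```

```text
True (array([0.5, 0.2, 0.8]), array([ 4.7, -0.1,  6. ]), 32.26)
(array([0.3, 0.2, 0.6]), array([-0.4, -0.1, -0.5]), 32.63)
(array([  0.3,   0.1, 100.1]), array([-0.8, -0.4, -1.1]), 33.18)
90 0 [-0.2   0.76  1.49 -0.25  1.64  1.29] (np.float64(0.3243804704485857), 240, array([ 0.25,  1.3 ,  0.65, -1.22,  2.28,  0.51]))
90 1 [-0.2   0.76  1.49 -0.25  1.64 -1.85] (np.float64(0.3243804704485857), 240, array([ 0.25,  1.3 ,  0.65, -1.22,  2.28, -2.63]))
75 0 [-0.24  0.63  1.63 -0.2   1.38  1.26] (np.float64(0.2956277811493396), 260, array([ 0.31,  1.08,  1.02, -1.08,  1.84,  0.66]))
75 1 [-0.24  0.63  1.63 -0.2   1.38 -1.88] (np.float64(0.2956277811493396), 260, array([ 0.31,  1.08,  1.02, -1.08,  1.84, -2.48]))
60 0 [-0.3   0.5   1.78 -0.13  1.09  1.19] (np.float64(0.30783738863310206), 260, array([ 0.28,  0.96,  1.07, -0.9 ,  1.69,  0.63]))
60 1 [-0.3   0.5   1.78 -0.13  1.09 -1.95] (np.float64(0.30783738863310206), 260, array([ 0.28,  0.96,  1.07, -0.9 ,  1.69, -2.52]))
45 0 [-0.39  0.41  1.95 -0.    0.78  1.03] (np.float64(0.32316692489111926), 260, array([ 0.22,  0.86,  1.12, -0.71,  1.54,  0.56]))
45 1 [-0.39  0.41  1.95 -0.    0.78 -2.11] (np.float64(0.32316692489111926), 260, array([ 0.22,  0.86,  1.12, -0.71,  1.54, -2.58]))
30 0 [-0.51  0.36  2.13  0.36  0.47  0.6 ] (np.float64(0.3224017122742636), 320, array([ 0.08,  0.58,  1.61, -0.61,  0.66, -0.36]))
30 1 [-0.51  0.36  2.13  0.36  0.47 -2.54] (np.float64(0.34667789176084113), 280, array([ 0.15,  0.7 ,  1.33, -0.58,  1.16, -2.92]))
side [[331.2394 249.5144]
 [275.0149 211.5706]]
top [[352.6976 197.2448]
 [364.431  231.4503]]
33.8167
```

View pics/rest2.png

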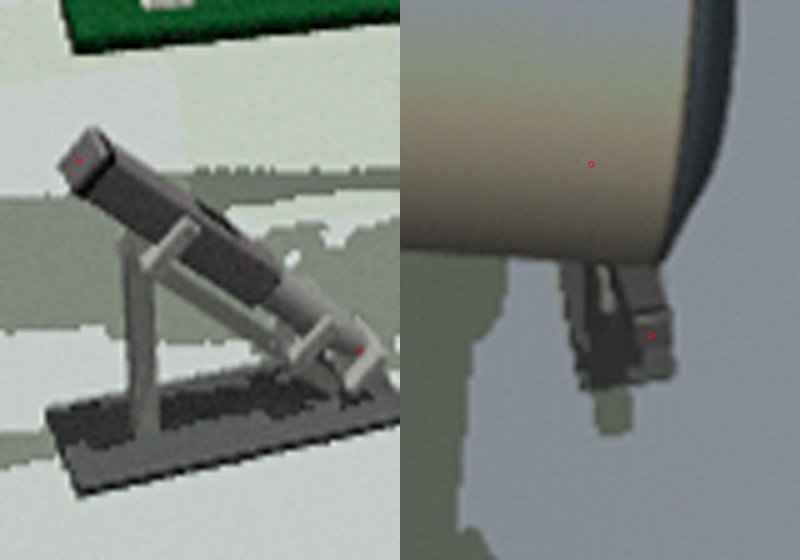

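The reader lies home in the rest, tail (78,158) and nose (360,350) both on the predicted points. Next I'll take it by the tail with the tool vertical and bring it over the holder.

```bash
cat >> geo.py <<'E'
A2=np.pi/4; S2=.150
h2=np.array([np.cos(np.radians(260)),np.sin(np.radians(260)),0]); Rh=frame(up,-h2)
hol=np.array([.687,.002,.075])
def grip2(Rr,tip): return tool(Rr,tip,S2,A2,0,PZ+DZ)
E
python3 - <<'E'
from vis import *; from geo import *; from rig import eoat
np.set_printoptions(precision=4,suppress=True)
n=Rs[:,2]; Xs=Rs[:,0]
seat2=seat+n*.0004
p,q=grip2(Rs,seat2)
eoat.command_gripper(.7)
bot.move_ptp(p+up*.09,q); print("hit",bot.move_straight(p,q,v=.12,threshold=8),bot.observe()["t"])
eoat.command_gripper(0,90); o=bot.observe(); print(o["t"],o["opening"],o["grip_force"],o["contact_force"],o["tcp_pos"]-p)
assert o["grip_force"]>30
bot.move_straight(p+n*.03,q,v=.12); bot.move_straight(p+n*.03+up*.13,q,v=.25)
o=bot.observe(); print(o["t"],o["grip_force"],o["contact_force"])
bot.move_ptp(*grip2(Rh,hol+up*.08)); 
tip=hol+up*.012; p,q=grip2(Rh,tip); print(bot.move_straight(p,q,v=.12,threshold=10)); bot.dwell(.2)
o=bot.observe(); print(o["t"],o["tcp_pos"]-p,o["grip_force"],o["qpos"])
im={c:eyes.capture(c) for c in("top","side")}
out=np.zeros((560,800,3),np.uint8)
for c,(r0,c0) in(("side",(135,350)),("top",(90,280))):
    u=proj(np.array([tip,tip+up*.17,hol]),c); print(c,u)
    z=cv2.resize(im[c][r0:r0+112,c0:c0+80,::-1],(400,560),interpolation=cv2.INTER_CUBIC)
    for i,x in enumerate(u): cv2.circle(z,tuple(np.round((x+.5-[c0,r0])*5).astype(int)),3,(0,0,255) if i<2 else(255,0,0),1)
    out[:,(0 if c=="side" else 400):(400 if c=="side" else 800)]=z
cv2.imwrite("pics/hold1.png",out)
E
```

```text
hit False 36.075
36.5083 0.2446516324345762 87.48029708862305 [-1.9408  1.1446  9.9872] [ 0.0003 -0.0001  0.0006]
37.575 87.91077375411987 [-0.6479 -0.1986 -0.9112]
False
39.55 [0.0003 0.0001 0.0008] 88.01944613456726 [ 0.2192  0.7798  1.0688 -0.7135  1.6366  0.4743]
side [[392.1797 198.531 ]
 [398.2627 130.0486]
 [391.7871 202.9517]]
top [[322.4806 138.3414]
 [323.3478 115.9468]
 [322.4282 139.6925]]
```

View pics/hold1.png

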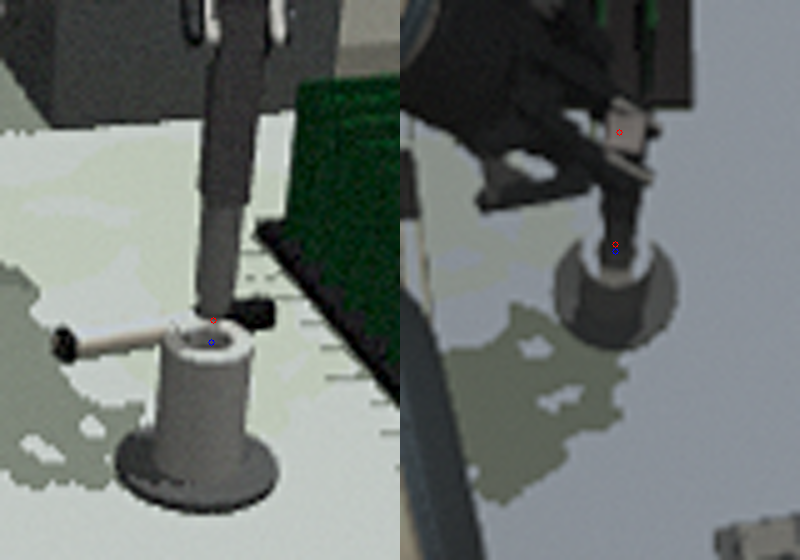

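The reader hangs over the mouth. In the side crop its nose (215,318) is slightly right of the rim centre (208,341), about 2 mm too far in +x. In the top crop it is centred (617 against 616). I'll shift it, enter 10 mm and centre by touch.

```bash
python3 - <<'E'
from geo import *
np.set_printoptions(precision=4,suppress=True)
c=hol+[-.002,0,0]
def go(t,v=.1,th=None):
    p,q=grip2(Rh,t); h=bot.move_straight(p,q,v=v,threshold=th); o=bot.observe()
    return h,o["tcp_pos"]-grip2(Rh,hol)[0],o["contact_force"],o["t"]
go(c+up*.012)
r=go(c-up*.010,.05,5); print("enter",r)
if not r[0]:
    z=-.010
    for k in range(1):
        for ax in(0,1):
            lim=[]
            for s in(-1,1):
                d=np.zeros(3); d[ax]=s*.007
                go(c+up*z,.05); h,e,f,t=go(c+up*z+d,.02,3); lim.append(e[ax]); print(ax,s,h,e*1000,f,round(t,2))
            c[ax]=hol[ax]+np.mean(lim)
    print("centre",c-hol); print(go(c+up*z,.05))
E
```

```text
enter (False, array([-0.002 , -0.    , -0.0101]), array([-0.4641, -0.016 , -0.7205]), 40.4917)
0 -1 True [-4.5236  0.045  -9.9928] [3.3538 0.3781 2.348 ] 41.01
0 1 True [  3.0793  -0.0672 -10.634 ] [-1.6121  2.1675  2.1728] 41.6
1 -1 True [ -0.74    -3.0378 -10.4288] [0.1546 3.4277 3.3005] 42.12
1 1 True [ -0.9597   6.5161 -10.2642] [ 1.6139 -4.4985  1.8838] 42.76
centre [-0.0007  0.0017  0.    ]
(False, array([-0.0009,  0.0015, -0.0102]), array([-0.5071, -0.4607, -0.528 ]), 43.0083)
```

```bash
python3 - <<'E'
from geo import *
np.set_printoptions(precision=2,suppress=True)
c=hol+[-.0007,.0017,0]
def go(t,v=.1,th=None):
    p,q=grip2(Rh,t); h=bot.move_straight(p,q,v=v,threshold=th); o=bot.observe()
    return h,(o["tcp_pos"]-grip2(Rh,hol)[0])*1000,o["contact_force"],o["ft_torque"],round(o["t"],2)
r=go(c-up*.030,.06,7); print(r)
if not r[0]:
    r=go(c-up*.057,.06,7); print(r)
    if not r[0]: print(go(c-up*.068,.02,8))
E
```

```text
(False, array([ -0.87,   1.71, -30.48]), array([0.52, 0.65, 0.05]), array([ 0.46, -0.08, -0.04]), 43.49)
(False, array([ -0.7 ,   1.66, -57.11]), array([-0.46,  0.36, -0.75]), array([ 0.41, -0.05,  0.05]), 44.09)
(True, array([ -0.36,   1.61, -61.23]), array([0.54, 1.36, 7.57]), array([-0.18,  0.18, -0.1 ]), 44.46)
```

```bash
python3 - <<'E'
from vis import *; from geo import *; from rig import eoat
np.set_printoptions(precision=2,suppress=True)
eoat.command_gripper(.6)
p=bot.observe()["tcp_pos"]; q=grip2(Rh,hol)[1]; z=Ro.from_quat(np.r_[q[1:],q[0]]).as_matrix()[:,2]
bot.move_straight(p-z*.13,v=.2); o=bot.observe(); print(o["t"],o["contact_force"])
bot.move_straight(o["tcp_pos"]+[-.10,.12,.05],v=.3); bot.dwell(.3)
im={c:eyes.capture(c) for c in("top","side")}; print(bot.observe()["t"])
out=np.zeros((560,800,3),np.uint8)
b=hol+[-.0007,.0017,0]
for c,(r0,c0) in(("side",(135,350)),("top",(90,280))):
    u=proj(np.array([b+up*.108,b]),c)
    zz=cv2.resize(im[c][r0:r0+112,c0:c0+80,::-1],(400,560),interpolation=cv2.INTER_CUBIC)
    for x in u: cv2.circle(zz,tuple(np.round((x+.5-[c0,r0])*5).astype(int)),3,(0,0,255),1)
    out[:,(0 if c=="side" else 400):(400 if c=="side" else 800)]=zz
cv2.imwrite("pics/final.png",out)
E
```

```text
45.6583 [ 0.1  -0.5  -0.38]
46.75
```

View pics/final.png

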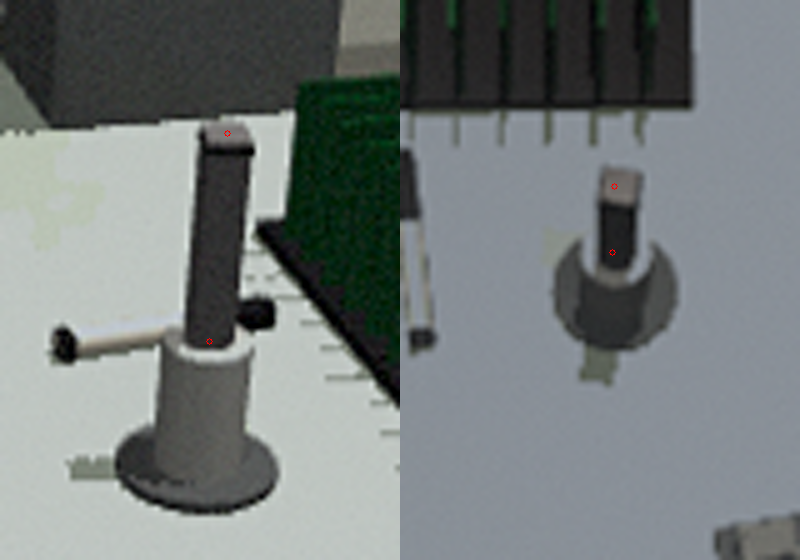

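The reader stands upright with its shoulder on the rim (209,342) and its tail (227,133) where predicted. The gripper is clear, so I'll hand in.

```bash
python3 -c "
from rig import order; print(order.hand_in())"
```

```text
the job is handed in; nothing more can be done
None
```

The job is handed in at about 47 s of the 72 s: the reader was held about 35 mm from the label for over a second, laid in the rest and released, retaken by the tail, and now stands upright in the holder with its shoulder on the rim; the first grasp closed on air because the fingertips sit about 30 mm short of the reported TCP, which I corrected by touching the bench.

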